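# Call the collage table and show what comes next

## Task

Open the next round at the collage table: press the desk bell's plunger down to ring it, then show the group what to take by pointing from straight above, first at the hand stamp with the square foot and then at the smallest glue jar. Each time bring the fingertips about two centimetres above the middle of its top, without touching it, and keep still there for two full seconds; finish still pointing at the jar. Do not point at the other stamps and jars, pass well above them, and touch nothing on the table but the bell.

Things in the scene. Friction and masses are not known exactly. Their poses are not given: they have to be found in the camera images.
- bell_plunger (a joint): plunger of the steel desk bell, 0 up to 0.006 m fully down; sprung, straight down, needs 1.2 N to start and 4.8 N to bottom out, comes up again by itself; the bell sounds at 0.004 m
- bell_top (a point): centre of the top of the bell's plunger button (a steel disc of diameter 20 mm, 62 mm above the table, 16 mm above the crown of the dome); the bell is a polished dome on a round black base of diameter 90 mm, fixed to the table; it can be on the right or the left side
- stamp_square_top (a point): centre of the top of the handle of the wooden hand stamp whose foot is square, 56 by 56 mm; foot 18 mm high, turned wooden handle of largest diameter 28 mm on its centre, the top 66 mm above the table; loose, about 70 g; z points up
- stamp_round_top (a point): centre of the top of the handle of the wooden hand stamp whose foot is round, diameter 60 mm; foot 18 mm high, turned wooden handle of largest diameter 28 mm on its centre, the top 66 mm above the table; loose, about 70 g; z points up
- stamp_long_top (a point): centre of the top of the handle of the wooden hand stamp whose foot is long and narrow, 84 mm along its x by 32 mm; foot 18 mm high, turned wooden handle of largest diameter 28 mm on its centre, the top 66 mm above the table; loose, about 70 g; z points up
- jar_small_top (a point): centre of the top of the lid of the small closed glue jar (white, grey lid): diameter 40 mm, the top 48 mm above the table; loose; z points up
- jar_medium_top (a point): centre of the top of the lid of the medium closed glue jar (white, grey lid): diameter 52 mm, the top 62 mm above the table; loose; z points up
- jar_large_top (a point): centre of the top of the lid of the large closed glue jar (white, grey lid): diameter 64 mm, the top 76 mm above the table; loose; z points up
- tape: roll of tape, a cardboard-brown ring lying flat, diameter 84 mm, 24 mm high; bystander, stands on the side where the bell is not; origin at the centre of its underside
- bottle: clear water bottle with a red cap, diameter 66 mm, 200 mm high; bystander; origin at the centre of its underside
- tube_right: white glue tube with orange cap lying on the table right of the stamps and jars (y below 0), 110 mm long along x, 24 mm high; bystander; origin at the centre of its underside
- tube_left: the same kind of tube, left of them (y above 0); bystander; origin at the centre of its underside
- cup: blue cup with three brushes, diameter 76 mm, 185 mm high to the brush ends; bystander; origin at the centre of its underside
Not all that is in view belongs to the job. Leave any red look-alike of the part that bears stamp_round_top alone.

How it is judged:
By the outcome, as a careful person would: the job done as asked, in the order asked, and still so for the second after the job is handed in, with the robot touching nothing.
It also fails if it takes over 54 s, if anything falls off the work surface, if the arm or the gripper's body presses on something with over 40 N, if the wrist force passes 120 N, or if a joint passes its speed limit or range.

## Robot

A 6-joint arm with a two-finger parallel gripper is mounted at the origin on the work surface. World frame = base frame: x ahead of the robot, y to its left, z up, the work surface at z = 0. Lengths are in m, angles in rad, forces in N, time in s.
With the tool pointing down it reaches from about 0.275 to 0.725 m from the base axis. Payload 15.9 kg.
Tool frame: the origin (TCP) lies at the very end of the fingers, on their centre line; the grasp point (between the pads) lies behind it (r.grasp_offset is the z of the grasp point in the tool frame, in m); z points along the fingers, y is the line along which they close (so a half turn about z gives the same grasp; the last joint's range is limited). The gripper opens to 85 mm and grips with 20 to 120 N. Pads are 22 mm wide; open, the fingers measure 114 mm over their backs; the gripper's body (76 mm by 85 mm) begins 54 mm behind the grasp point. The pads swing forward as they close: fully open they stand 13 mm farther back than shut.
Start: joints at [1.311, 0.213, -0.034, 1.323, 0, 1.571], TCP at [0.128, 0.483, 0.231] pointing down, gripper open.
Joint ranges: [-2.98, 2.98], [-0.74, 1.72], [-1.14, 1.35], [-2.1, 2.04], [-1.57, 1.44], [-3.14, 3.14]. Speed limits (rad/s): [1.89, 1.89, 2.39, 2.57, 3.14, 3.14].

## Interface

Orientations are given as a unit quaternion [x, y, z, w].
In Python, from rig import r gives the robot as it stands.
- The arm moves only by the shell command python3 -m jog 'ROWS' [FORCE]. ROWS is JSON, a list of rows, each a list of 5 numbers: the opening, from -1 (shut) to 1 (fully open), so that 0 is half open, then the shift along the world's x, y, z in units of 0.02 m (1.0 is 0.02 m), then the turn about the world's z in units of 0.12 rad (1.0 is 0.12 rad). In form: [[grip, tx, ty, tz, turn], ...]. A call has 1 to 8 rows; each row shifts and turns the commanded pose from where the row before left it; what a row does not reach is not made up. A row lasts 1/8 s, in which the tool goes at most 62.5 mm and 10.7 degrees, less where a joint would pass 70% of its speed; a pose out of reach is approached as far as the arm can. A call with a number of a shift or a turn outside -1 to 1 is refused whole. A call with a gripper value outside its range is refused whole. The fingers move at their own pace and stop on an object; FORCE is the grip in N (left out, the last holds). Time passes only in rows, so rows that do not move let the fingers close. It gives the time, the measured TCP pose, the force, the opening and the grip force at its end, in the units of the state.
- r.read_state(): the state, without advancing time (a new reading comes with each control period).
- r.camera(name): name is "scene" or "top" or "wrist"; returns the picture (480x640x3 uint8, blue, green, red); there is no depth.
- r.get_calibration(name): a dict with "camera_matrix" (3x3 intrinsics, pixels), "R" (3x3) and "t" (3): a world point X has camera coordinates R X + t; the wrist camera has in their place "tool_from_camera" (4x4, takes a point from camera to tool coordinates, whose origin is the TCP and whose axes are the flange's). Camera axes: x right, y down, z forward; pixel columns grow to the right and rows downward; lengths in m; the calibration is good to about 2 mm. A picture is of the moment at which its call begins: read the wrist's pose just before it. get_calibration takes no time and is no camera call.
- r.hand_in(): hands the job in; it is judged then, once.
The state is a dict: "time": time; "joint_pos": joint angles; "joint_velocities": joint speeds; "tau": joint torques, N m; "eef_pos": TCP position; "eef_rot": TCP orientation; "ft_force": force on the tool from outside, world axes, zero at the start; "ft_torque": the same for the moment, N m; "opening": finger opening in m; "gripper_force": force on a finger pad.
Only numpy, scipy, OpenCV 4.12 (cv2) and the standard library are available. Lean on these libraries where they do the work, as an engineer would, in place of code of your own. Each camera call takes 0.05 s, during which the arm holds its last target. There are 200 camera calls.

## Working session

There is one attempt and no reset: what is moved stays moved. The work goes in short steps, Python scripts to look and compute and a shell command to move; the robot and the scene stay as the last step left them, time stands still between calls to the robot, and variables do not carry over. Pictures are saved under pics/ and viewed, at most 10 in all, crops included, and the job is handed in when it is done.

```bash
mkdir -p pics; python3 - <<'E'
from rig import r
import cv2,numpy as np
for n in("top","scene"):
    cv2.imwrite(f"pics/{n}0.png",r.camera(n)); c=r.get_calibration(n); print(n,[np.round(c[k],4).tolist() for k in("camera_matrix","R","t")])
s=r.read_state();print(s["time"],s["eef_pos"],s["eef_rot"],s["opening"],r.grasp_offset)
E
```

```text
top [[[519.2414, 0.0, 329.0313], [0.0, 519.2414, 240.5637], [0.0, 0.0, 1.0]], [[0.0156, -0.9998, -0.0123], [-0.9971, -0.0146, -0.0742], [0.074, 0.0134, -0.9972]], [0.013, 0.5371, 1.198]]
scene [[[588.0673, 0.0, 323.633], [0.0, 588.0673, 242.1844], [0.0, 0.0, 1.0]], [[0.8445, 0.5355, 0.0032], [0.4179, -0.6552, -0.6294], [-0.3349, 0.5329, -0.7771]], [-0.4747, -0.1683, 1.4093]]
0.1 [0.12836036 0.48294115 0.23088064] [ 1.29503562e-01  9.91578837e-01 -4.83506093e-04 -5.48115183e-05] 0.08535202970201033 -0.0187
```

View pics/top0.png

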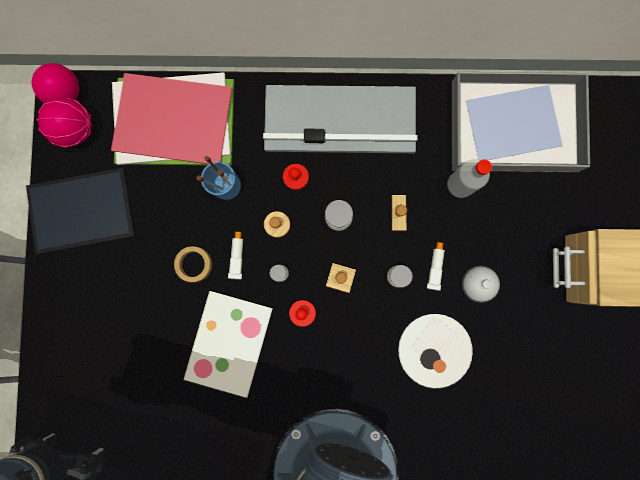

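View pics/scene0.png

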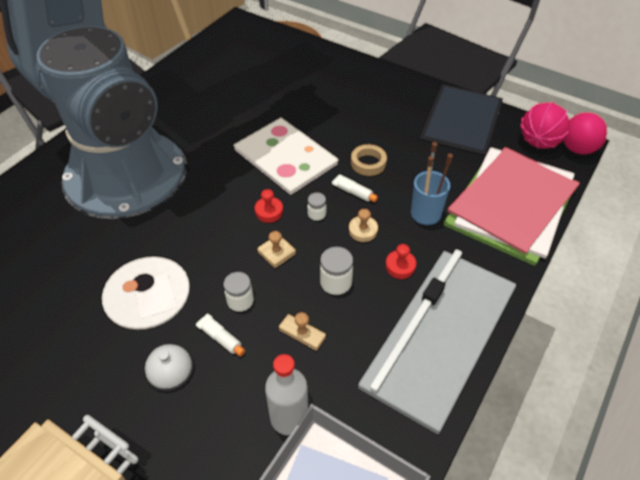

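Top view candidates:
- **Stamps:** square foot at (341,278), round at (276,223), long at (400,211). The red look-alikes are at (295,176) and (302,313).
- **Jars:** small at (279,273), medium at (400,275), large at (339,214).
- **Bell:** plunger at about (486,284).

Next I'll take one close crop to check these choices.

```bash
python3 - <<'E'
import cv2
a=cv2.imread("pics/top0.png")
f=lambda x,y:cv2.resize(a[y-20:y+20,x-20:x+20],(260,260),interpolation=cv2.INTER_CUBIC)
cv2.imwrite("pics/crop.png",cv2.hconcat([f(484,284),f(341,278),f(279,273)]))
E
```

```text
(no output)
```

View pics/crop.png

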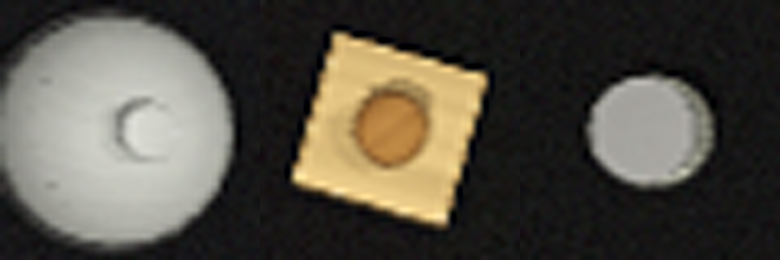

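The crop confirms the three choices: plunger centre at (485.9,283.4), square foot with its handle top at (340.7,277.3), and small jar lid at (277.0,272.6).

```bash
cat > h.py <<'E'
import numpy as np
from rig import r
def ray(n,u,v,z):
    c=r.get_calibration(n);K,R,t=[np.array(c[k]) for k in("camera_matrix","R","t")]
    d=R.T@np.linalg.inv(K)@[u,v,1];o=-R.T@t
    return o+d*(z-o[2])/d[2]
def wray(u,v,z,s):
    from scipy.spatial.transform import Rotation as Ro
    c=r.get_calibration("wrist");K=np.array(c["camera_matrix"]);T=np.array(c["tool_from_camera"])
    Rw=Ro.from_quat(s["eef_rot"]).as_matrix()
    o=Rw@T[:3,3]+s["eef_pos"];d=Rw@T[:3,:3]@np.linalg.inv(K)@[u,v,1]
    return o+d*(z-o[2])/d[2]
E
python3 - <<'E'
from h import *
for n,u,v,z in[("bell",485.9,283.4,.062),("sq",340.7,277.3,.066),("jar",277,272.6,.048),("large",339,214,.076),("med",400,275,.062),("red",302,313,.066),("bottle",484,167,.2),("cup",220,180,.09)]: print(n,ray("top",u,v,z).round(4))
for n,u,v,z in[("bell",165,355,.062),("sq",276,238,.066),("jar",317,200,.048)]: print("scene",n,ray("scene",u,v,z).round(4))
print(r.get_calibration("wrist"))
E
```

```text
bell [ 0.4425 -0.3328  0.062 ]
sq [ 0.4511 -0.007   0.066 ]
jar [0.4596 0.1384 0.048 ]
large [ 0.5928 -0.0011  0.076 ]
med [ 0.4583 -0.1404  0.062 ]
red [0.3702 0.0784 0.066 ]
bottle [ 0.6764 -0.2908  0.2   ]
cup [0.6638 0.266  0.09  ]
scene bell [ 0.4445 -0.3355  0.062 ]
scene sq [ 0.4571 -0.0158  0.066 ]
scene jar [0.461 0.132 0.048]
{'camera_matrix': array([[358.59320957,   0.        , 318.07977679],
       [  0.        , 358.59320957, 235.96695873],
       [  0.        ,   0.        ,   1.        ]]), 'tool_from_camera': array([[ 1.61489150e-04, -9.64605395e-01, -2.63697566e-01,
         6.67846996e-02],
       [ 9.99999292e-01, -1.55185251e-04,  1.18006992e-03,
        -5.43372491e-04],
       [-1.17922378e-03, -2.63697570e-01,  9.64604686e-01,
        -1.41758978e-01],
       [ 0.00000000e+00,  0.00000000e+00,  0.00000000e+00,
         1.00000000e+00]])}
```

```bash

python3 -m jog '[[-1,0.7,-1,0,-0.4],[-1,0.7,-1,0,-0.4],[-1,0.7,-1,0,-0.4],[-1,0.7,-1,0,-0.4],[-1,0.7,-1,0,-0.4],[-1,0.7,-1,0,-0.4],[-1,0.7,-1,0,-0.4],[-1,0.7,-1,0,-0.4]]' 20 &&
python3 -m jog '[[-1,0.7,-1,0,-0.4],[-1,0.7,-1,0,-0.4],[-1,0.7,-1,0,-0.4],[-1,0.7,-1,0,-0.4],[-1,0.7,-1,0,-0.4],[-1,0.7,-1,0,-0.4],[-1,0.7,-1,0,-0.4],[-1,0.7,-1,0,-0.4]]'; python3 -c "
from rig import r;print(r.read_state()['joint_pos'])"
```

```text
time: 1.1
eef_pos: [0.2407, 0.3224, 0.2311]
eef_rot: [0.317, 0.948, -0.0, -0.0]
ft_force: [-0.2, -0.1, 0.4]
opening: -0.0002
gripper_force: 0.0
time: 2.1
eef_pos: [0.3527, 0.1624, 0.2311]
eef_rot: [0.492, 0.87, -0.0, -0.0]
ft_force: [1.0, -0.0, -0.2]
opening: 0.0001
gripper_force: 0.0
[ 4.31603612e-01 -1.60200211e-02 -2.91266459e-01  1.29595176e+00
  3.24426166e-05  1.46099479e+00]
```

```bash

python3 -m jog '[[-1,0.2,-1,0,-0.4],[-1,0.2,-1,0,-0.4],[-1,0.2,-1,0,-0.4],[-1,0.2,-1,0,-0.4],[-1,0.2,-1,0,-0.4],[-1,0.2,-1,0,-0.4],[-1,0.2,-1,0,-0.4],[-1,0.2,-1,0,-0.4]]' >/dev/null &&
python3 -m jog '[[-1,0.2,-1,0,-0.4],[-1,0.2,-1,0,-0.4],[-1,0.2,-1,0,-0.4],[-1,0.2,-1,0,-0.4],[-1,0.2,-1,0,-0.4],[-1,0.2,-1,0,-0.4],[-1,0.2,-1,0,-0.4],[-1,0.2,-1,0,-0.4]]' >/dev/null &&
python3 -m jog '[[-1,0.2,-1,0,-0.4],[-1,0.2,-1,0,-0.4],[-1,0.2,-1,0,-0.4],[-1,0.2,-1,0,-0.4],[-1,0.2,-1,0,-0.4],[-1,0.2,-1,0,-0.4],[-1,0,-1,-1,-0.4],[-1,0,-0.6,-1,-0.4]]' &&
python3 -m jog '[[-1,0,0,-1,0],[-1,0,0,-1,0],[-1,0,0,0,0],[-1,0,0,0,0]]'
python3 - <<'E'
from rig import r
import cv2
s=r.read_state();print(s["eef_pos"],s["eef_rot"],s["joint_pos"])
cv2.imwrite("pics/w1.png",r.camera("wrist"))
E
```

```text
time: 5.1
eef_pos: [0.4406, -0.3104, 0.1907]
eef_rot: [0.887, 0.461, 0.0, 0.0]
ft_force: [-0.5, -0.5, 0.5]
opening: -0.0001
gripper_force: 0.0
time: 5.6
eef_pos: [0.4408, -0.3093, 0.1521]
eef_rot: [0.887, 0.462, 0.0, 0.0]
ft_force: [0.8, 0.2, 0.1]
opening: 0.0
gripper_force: 0.0
[ 0.44076633 -0.3092693   0.15207862] [8.86729037e-01 4.62289400e-01 1.56198019e-04 3.17959633e-04] [-6.11831974e-01  3.17488257e-01 -9.76217919e-02  1.15497794e+00
 -1.54194602e-05  1.56860998e+00]
```

View pics/w1.png

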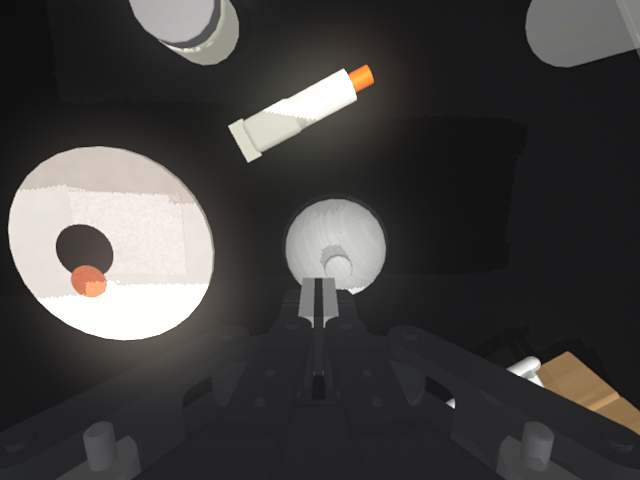

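The wrist picture shows the bell dome below the closed fingers, with the plunger disc centred at about (338,269). I measure the offset from that pixel.

```bash
python3 - <<'E'
from h import *
s=r.read_state();p=wray(338,269,.062,s);print(p,(p-s["eef_pos"])/.02)
E
```

```text
[ 0.44043259 -0.33402409  0.062     ] [-0.02262389 -1.23793413 -4.51147579]
```

```bash

python3 -m jog '[[-1,0,-0.6,0,0],[-1,0,-0.6,0,0],[-1,0,0,-1,0],[-1,0,0,-1,0],[-1,0,0,-1,0],[-1,0,0,-0.7,0],[-1,0,0,-0.3,0],[-1,0,0,-0.3,0]]' && python3 -m jog '[[-1,0,0,-0.3,0],[-1,0,0,-0.1,0],[-1,0,0,0,0]]'
```

```text
time: 6.65
eef_pos: [0.4407, -0.3332, 0.0655]
eef_rot: [0.887, 0.463, 0.0, 0.0]
ft_force: [0.0, -0.4, -0.6]
opening: -0.0
gripper_force: 0.0
time: 7.02
eef_pos: [0.4407, -0.333, 0.0576]
eef_rot: [0.887, 0.463, 0.0, 0.0]
ft_force: [0.3, -1.4, 4.0]
opening: 0.0
gripper_force: 1.8
```

```bash

python3 -m jog '[[-1,0,0,-0.1,0],[-1,0,0,0,0],[-1,0,0,0,0]]' && python3 -m jog '[[-1,0,0,0.5,0],[-1,0,0,1,0],[-1,0,0,1,0],[-1,0,0,1,0],[-1,0,0,1,0],[-1,0,0,1,0],[-1,0,0,1,0],[-1,0,0,1,0]]'
```

```text
time: 7.4
eef_pos: [0.4407, -0.3331, 0.0559]
eef_rot: [0.887, 0.463, 0.0, 0.001]
ft_force: [-1.0, -0.4, 9.7]
opening: -0.0
gripper_force: 5.2
time: 8.4
eef_pos: [0.4402, -0.3325, 0.2062]
eef_rot: [0.887, 0.463, -0.0, -0.0]
ft_force: [0.0, 0.5, -0.1]
opening: 0.0003
gripper_force: 0.0
```

```bash

python3 -m jog '[[-1,0,1,0.5,0.3],[-1,0,1,0.5,0.3],[-1,0,1,0,0.3],[-1,0,1,0,0.3],[-1,0,1,0,0.3],[-1,0,1,0,0.3],[-1,0,1,0,0.3],[-1,0,1,0,0.3]]' >/dev/null && python3 -m jog '[[-1,0,1,0,0.3],[-1,0,1,0,0.3],[-1,0,1,0,0.3],[-1,0.1,1,0,0.3],[-1,0.1,1,0,0.3],[-1,0.1,1,0,0.3],[-1,0.1,1,0,0.3],[-1,0.1,1,0,0.3]]'  && python3 -m jog '[[-1,0,0.3,-1,0],[-1,0,0,-1,0],[-1,0,0,-1,0],[-1,0,0,0,0],[-1,0,0,0,0]]'
python3 - <<'E'
from rig import r
import cv2
s=r.read_state();print(s["eef_pos"],s["eef_rot"],s["joint_pos"])
cv2.imwrite("pics/w2.png",r.camera("wrist"))
E
```

```text
time: 10.4
eef_pos: [0.4502, -0.0115, 0.2253]
eef_rot: [0.718, 0.696, 0.0, -0.0]
ft_force: [0.7, 0.6, -0.1]
opening: -0.0001
gripper_force: 0.0
time: 11.02
eef_pos: [0.4506, -0.0065, 0.166]
eef_rot: [0.718, 0.696, 0.0, 0.0]
ft_force: [-0.2, -0.2, 0.2]
opening: -0.0002
gripper_force: 0.0
[ 0.45061964 -0.00653874  0.16604775] [7.18481380e-01 6.95546118e-01 2.22024385e-04 2.32405308e-04] [-1.44984693e-02  1.35203546e-01 -2.95165840e-01  1.13978431e+00
 -1.57861449e-05  1.58873463e+00]
```

View pics/w2.png

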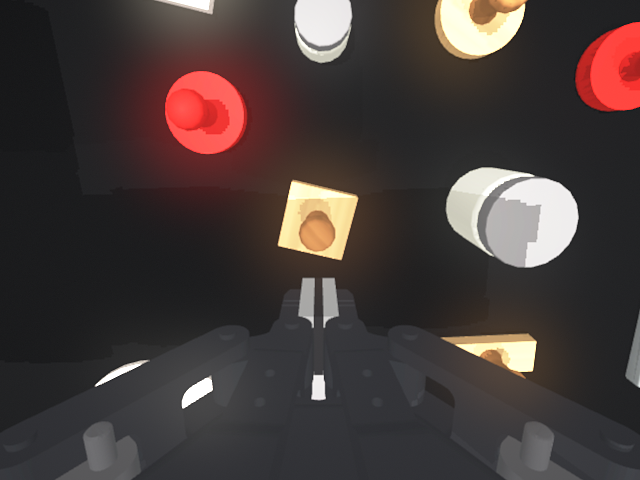

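The handle knob of the square stamp is at about (317,232), above the closed fingertips at (319,280). The other stamps, jars and red look-alikes are well clear.

```bash
python3 - <<'E'
from h import *
s=r.read_state();print(s["eef_pos"])
for z in(.052,.066):print(wray(317,232,z,s))
p=wray(322,40,.048,s);print("jar",wray(323,22,.048,s))
E
```

```text
[ 0.450834   -0.00661469  0.16620035]
[ 0.4500036  -0.00704139  0.052     ]
[ 0.4501429  -0.00340187  0.066     ]
jar [0.45850062 0.13196521 0.048     ]
```

```bash

python3 -m jog '[[-1,0,0,-1,0],[-1,0,0,-1,0],[-1,0,0,-1,0],[-1,0,0,-0.6,0],[-1,0,0,-0.4,0],[-1,0,0,0,0],[-1,0,0,0,0],[-1,0,0,0,0]]' && python3 -m jog '[[-1,0,0,0,0],[-1,0,0,0,0],[-1,0,0,0,0],[-1,0,0,0,0],[-1,0,0,0,0],[-1,0,0,0,0],[-1,0,0,0,0],[-1,0,0,0,0]]' >/dev/null && python3 -m jog '[[-1,0,0,0,0],[-1,0,0,0,0],[-1,0,0,0,0],[-1,0,0,0,0],[-1,0,0,0,0],[-1,0,0,0,0],[-1,0,0,0,0],[-1,0,0,0,0]]' >/dev/null && python3 -m jog '[[-1,0,0,0,0],[-1,0,0,0,0],[-1,0,0,0,0],[-1,0,0,0,0],[-1,0,0,0,0],[-1,0,0,0,0]]'
python3 - <<'E'
from rig import r
import cv2
cv2.imwrite("pics/s2.png",r.camera("scene")[150:350,180:420].repeat(3,0).repeat(3,1))
E
```

```text
time: 12.08
eef_pos: [0.4508, -0.0068, 0.0858]
eef_rot: [0.719, 0.695, 0.0, 0.0]
ft_force: [-0.1, 0.3, -0.4]
opening: 0.0003
gripper_force: 0.0
time: 14.82
eef_pos: [0.4504, -0.0068, 0.0853]
eef_rot: [0.719, 0.695, -0.0, -0.0]
ft_force: [-0.8, -0.2, -0.7]
opening: 0.0003
gripper_force: 0.0
```

View pics/s2.png

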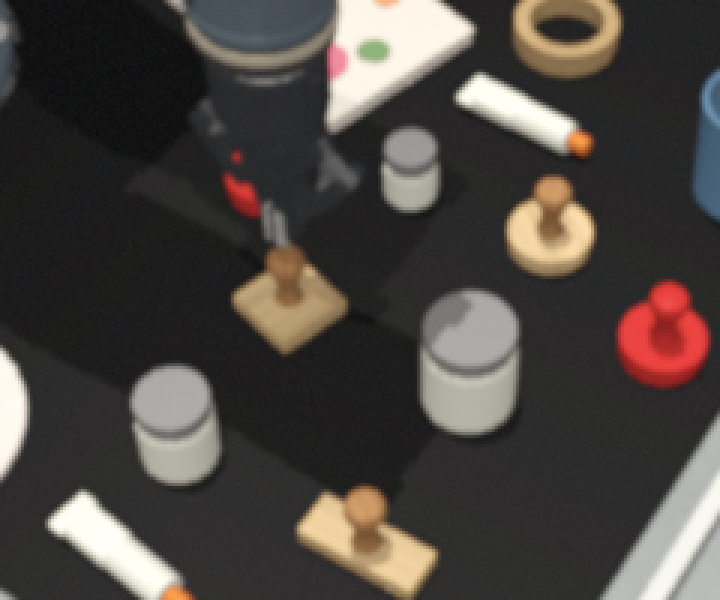

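The scene crop shows the fingertips just above the square stamp's knob, not touching it, and nothing else has moved. Next is the small jar.

```bash

python3 -m jog '[[-1,0,0,1,0],[-1,0,0,1,0],[-1,0,0,1,0],[-1,0,0,1,0],[-1,0,0,1,0],[-1,0,1,0.5,0.3],[-1,0,1,0,0.3],[-1,0,1,0,0.3]]' >/dev/null && python3 -m jog '[[-1,0.1,1,0,0.3],[-1,0.1,1,0,0.3],[-1,0.1,1,0,0.3],[-1,0.1,1,0,0.3],[-1,0,0.2,-1,0],[-1,0,0,-1,0],[-1,0,0,0,0],[-1,0,0,0,0]]'
python3 - <<'E'
from h import *
import cv2
s=r.read_state();print(s["eef_pos"])
a=r.camera("wrist");cv2.imwrite("pics/w3.png",a[100:320,180:460].repeat(2,0).repeat(2,1))
E
```

```text
time: 16.88
eef_pos: [0.4587, 0.1372, 0.156]
eef_rot: [0.626, 0.78, 0.0, 0.0]
ft_force: [0.2, -0.1, -0.0]
opening: 0.0001
gripper_force: 0.0
[0.45869785 0.13722981 0.15604849]
```

View pics/w3.png

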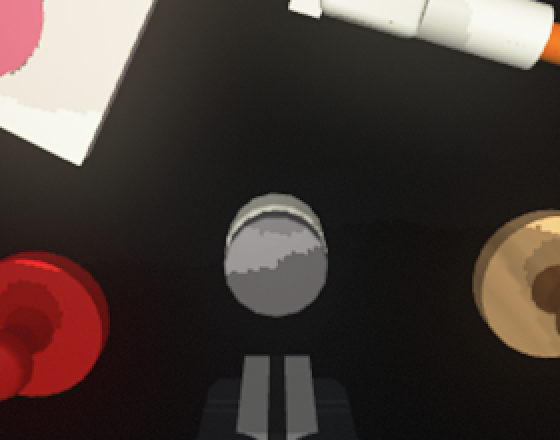

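The small jar's lid centre is at crop (276,266), which is full-image (318,233). The red stamp and the round stamp are well to either side.

```bash
python3 - <<'E'
from h import *
s=r.read_state();p=wray(318,232.7,.048,s);print(p,(p-s["eef_pos"]+[0,0,.02])/.02)
E
```

```text
[0.45861156 0.13784872 0.048     ] [-0.01380499  0.02987948 -4.40924489]
```

```bash

python3 -m jog '[[-1,0,0,-1,0],[-1,0,0,-1,0],[-1,0,0,-1,0],[-1,0,0,-0.8,0],[-1,0,0,-0.6,0],[-1,0,0,0,0],[-1,0,0,0,0],[-1,0,0,0,0]]' && python3 -m jog '[[-1,0,0,0,0],[-1,0,0,0,0],[-1,0,0,0,0],[-1,0,0,0,0],[-1,0,0,0,0],[-1,0,0,0,0],[-1,0,0,0,0],[-1,0,0,0,0]]' >/dev/null && python3 -m jog '[[-1,0,0,0,0],[-1,0,0,0,0],[-1,0,0,0,0],[-1,0,0,0,0],[-1,0,0,0,0],[-1,0,0,0,0],[-1,0,0,0,0],[-1,0,0,0,0]]' >/dev/null && python3 -m jog '[[-1,0,0,0,0],[-1,0,0,0,0],[-1,0,0,0,0],[-1,0,0,0,0],[-1,0,0,0,0],[-1,0,0,0,0]]' && python3 -c "
from rig import r
print(r.hand_in())"
```

```text
time: 17.92
eef_pos: [0.4589, 0.1374, 0.0679]
eef_rot: [0.626, 0.78, 0.0, 0.0]
ft_force: [0.1, -0.2, 0.8]
opening: 0.0004
gripper_force: 0.0
time: 20.68
eef_pos: [0.4585, 0.1372, 0.0673]
eef_rot: [0.626, 0.78, 0.0, 0.0]
ft_force: [0.0, -0.6, -0.5]
opening: 0.0004
gripper_force: 0.0
the job is handed in; nothing more can be done
None
```

I pressed the bell plunger fully down, then pointed from about 2 cm above at the square-foot stamp and the small glue jar for over 2 s each, and handed in at about 21 s, still pointing at the jar; no contact with anything but the bell showed in the force readings.

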